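# Press a hang-on bin together in the trigger clamp and hang it

### The job

The loose lipped bin's front panel still stands off its body: set the bin upright in the clamp's bed between the guides, lip over the anvil, and pump the clamp's trigger until the jaw has pressed the front panel fully home; never push the jaw or the front panel by hand. Then press and hold the release lever until the jaw has slid all the way back, lift the bin out by its carrying bar and hang it by its lip on the panel's rail in the free place between or beside the two bins already there, letting go of it. Do not disturb the other things on the desk.

Things in the scene. Friction and masses are not known exactly. Their poses are not given: they have to be found in the camera images.
- clamp: fixed bench clamp, dark steel and black plastic. Origin on the desk under its middle; x runs along it from release lever (x -155 mm) past grip and jaw to the anvil, z up. Bed plate top z 12, x -158 to 180, y +-50. Anvil near face x 156, far face 172, top z 44. Side guides: inner faces y +-39 at the foot flaring to +-44, x 65 to 150, top z 24. Housing x -100 to -32, y +-20, top z 69
- trigger (a joint): trigger angle, rad: 0 at rest, 0.32 squeezed against the grip; springs back. Squeezing takes 5 to 7 N, about 22 N while the jaw presses. Ratchet with 6 mm teeth: a full squeeze moves the jaw 12 to 14 mm on; the first 0.09 rad is idle; let it right back (below 0.03) between squeezes. It stops early when the jaw meets something solid
- grip (a point): on the rear (-x) face of the clamp's fixed grip, 118 mm above the desk. The grip is an upright post, clamp x -85 to -65, 26 wide, top z 135. Grip and trigger are pinched together from above, fingers closing along the clamp's x: 51 mm thick at rest, about 33 fully squeezed. The grip cannot move: centre a gripper about x -69 so that the trigger-side finger squeezes
- trigger_pad (a point): on the front (+x) face of the trigger, 118 mm above the desk at clamp x -33.5 at rest. The trigger is an upright lever 11 mm thick, 22 wide, hinged at z 58, top z 134; its upper end swings to the clamp's -x, towards the grip
- jaw_slide (a joint): advance of the jaw in m, towards the anvil: 0 fully back, 0.066 at most. The ratchet holds it (it may fall back up to 6 mm to the last tooth) against a 4 N return spring
- jaw_face (a point): centre of the jaw's pressing face (44 x 30 mm rubber pad, looks along the clamp's +x), 33 mm above the desk; clamp x is 11 mm + joint jaw_slide. The anvil's face is at x 156, so the gap for the bin is 145 mm less joint jaw_slide
- jaw: the jaw itself, 18 x 50 x 36 mm, on the end of the sliding bar; origin at the clamp's origin shifted by joint jaw_slide along the clamp's x
- release (a joint): release lever angle in rad: 0 at rest, 0.28 fully pressed down; springs back, needs about 2 N. Beyond 0.15 the ratchet is free and the jaw slides back by itself at about 0.15 m/s for as long as the lever is held down
- release_pad (a point): top of the release lever's 36 x 26 mm paddle at the tail of the clamp, 85 mm above the desk at clamp x -135; press it straight down by 10 to 12 mm; nothing solid right below it until the bar 45 mm lower
- bed (a point): on the bed's top (12 mm above the desk), clamp x 111, y 0: the centre of the bin's underside lies here when the bin is against the anvil. Set the bin down about 10 mm short of this (towards the jaw), its x along the clamp's x, lip above the anvil; the jaw pushes it on
- bin: the loose grey bin, 0.3 kg; origin at the centre of its underside, x towards the lipped back wall, y across, z up. Body 90 (x +-45) x 70 (y +-35) mm, side walls 56 high, back wall 62. The 56 mm wide lip runs out at z 58 to 62, then bends down and outward to z 38, outer edge x 65; slot between back wall and lip 8 mm at the top (z 58), 17 at the mouth. Front panel at the -x end
- bin_bar (a point): in the bin's carrying bar, 92 mm above the bin's underside: a 12 mm thick, 16 mm high bar with rounded edges along the bin's x (x -32 to 34), z 82 to 98, on a 4 mm middle wall; grip it across (along the bin's y)
- bin_lip (a point): middle of the lip, bin x 54, z 60 mm. The lowest 14 mm of the back wall slope in by 5 mm, which helps it past the rail
- front_slide (a joint): how far the bin's front panel has been pushed in, in m: 0 at the start (panel stands 14 mm off the body), 0.014 fully home; stiff, slides only above about 7 N and stays where it is
- front: the bin's front panel, 6 x 70 x 54 mm, outer face at bin x -65 mm at the start and -51 when home; its origin coincides with the bin's origin at the start and shifts along the bin's x by joint front_slide
- panel: grey steel panel standing on the desk, 272 mm wide, 145 high, fixed. Origin on the desk below the rail sheet's front face, middle of the width; x away from the robot, y left. The rail is the top edge (z 110) of an upright 5 mm sheet (x 0 to 5); back sheet at x 34. Three places at y -84, 0, +84; two hold fixed bins (tops at z 150) like the loose one, 14 mm between bins
- rail_mid (a point): middle of the rail's top edge, 110 mm above the desk
- bay: free place on the panel (left, middle or right): origin where the centre of the hung bin's underside belongs, 52 mm above the desk, 47 mm before the rail sheet's front face; axes as the panel's; the hung bin's x points along its x (it settles 2 to 4 mm lower, nodding 0.08 rad). Lower it about 4 mm short of this (robot side) until the lip is behind the rail, then in and down
- hung_a: a bin already hung, fixed; same shape as the loose bin, same origin and axes
- hung_b: the other bin already hung, fixed; same shape, origin and axes
- flask: bystander to leave alone: a foil-capped glass flask, 85 mm wide, 202 high; sizes in mm; origin at its underside
- mug: bystander to leave alone: a two-tone mug, 78 mm wide (112 with handle), 92 high; sizes in mm; origin at its underside
- tape: bystander to leave alone: a roll of tape lying flat, 92 mm wide, 48 high; sizes in mm; origin at its underside
- tip_box: bystander to leave alone: a pipette tip box, 90 x 122 x 73; sizes in mm; origin at its underside

How it is judged:
By the outcome, as a careful person would: the job done as asked, in the order asked, and still so for the second after the job is handed in, with the robot touching nothing.
It also fails if it takes over 72 s, if anything falls off the work surface, if the arm or the gripper's body presses on something with over 40 N, if the wrist force passes 120 N, or if a joint passes its speed limit or range.

### The arm

A 6-joint arm with a two-finger parallel gripper is mounted at the origin on a cart in front of the work surface, level with it; the furniture and walls round the work are solid. World frame = base frame: x ahead of the robot, y to its left, z up, the work surface at z = 0. Lengths are in mm, angles in rad, forces in N, time in s.
With the tool pointing down it reaches from about 275 to 1000 mm from the base axis. Payload 8.4 kg.
Tool frame: the origin (TCP) lies midway between the tips of the shut fingers; the grasp point (between the pads) lies 19 mm behind it; z points along the fingers, y is the line along which they close (so a half turn about z gives the same grasp; the last joint's range is limited). The gripper opens to 85 mm and grips with 20 to 120 N. Pads are 22 mm wide; open, the fingers measure 114 mm over their backs; the gripper's body (76 mm by 85 mm) begins 54 mm behind the grasp point. The pads swing forward as they close: fully open they stand 13 mm farther back than shut.
Start: joints at [-1.288, 0.353, 1.633, -0, 1.155, -0.002], TCP at [175.602, -599.827, 231.281] pointing down, gripper open.
Joint ranges: [-2.63, 2.63], [-0.92, 2.1], [0.06, 2.66], [-1.3, 4.44], [0, 2.69], [-3.02, 3.02]. Speed limits (rad/s): [2.22, 2.22, 2.79, 3.14, 3.14, 3.14].

### API

Orientations are given as a 3x3 rotation matrix whose columns are the frame's x, y, z axes.
In Python, from workcell import * gives the robot as it stands. The module is installed in compiled form; this text tells all that it offers.
- The arm moves only by the tool move_arm, never from a script. Its argument "series" is a list of rows, each a list of 5 numbers: the closure, from -1 (fully open) to 1 (shut), then the shift along the tool's x, y, z each as a share of 40 mm, from -1 to 1, then the turn about the tool's z as a share of 5 degrees, from -1 to 1. A call has 1 to 8 rows; each row shifts and turns the commanded pose from where the row before left it, along the tool's axes as they then stand; what a row does not reach is not made up. A row lasts 1/8 s, in which the tool goes at most 62.5 mm and 10.7 degrees, less where a joint would pass 70% of its speed; a pose out of reach is approached as far as the arm can. A call with a number of a shift or a turn outside -1 to 1 is refused whole. A call with a gripper value outside its range is refused whole. The fingers move at their own pace and stop on an object; "force" is the grip in N (left out, the last holds). Time passes only in rows, so rows that do not move let the fingers close. It gives the time, the measured TCP pose, the force, the opening and the grip force at its end, in the units of the state.
- get_state(): the state, without advancing time (a new reading comes with each control period).
- read_camera(name): name is "side" or "top"; returns a dict with "color" (400x640x3 uint8, blue, green, red), "K" (3x3 intrinsics, pixels), "k1" (the pictures are not rectified: a ray, as slopes to the right and down, at radius r is drawn at 1 + k1 r^2 times it, then the intrinsics apply), "T" (4x4, takes a point from camera to world coordinates). Camera axes: x right, y down, z forward; pixel columns grow to the right and rows downward; lengths in mm; the calibration is good to about 2 mm. A picture is of the moment at which its call begins. There is no depth.
- finish_job(): hands the job in; it is judged then, once.
The state is a dict: "clock": time; "qpos": joint angles; "qvel": joint speeds; "tau": joint torques, N m; "eef_pos": TCP position; "ee_rot": TCP orientation; "ft_force": force on the tool from outside, world axes, zero at the start; "ft_torque": the same for the moment, N m; "gripper_width": opening from 0.0 (shut) to 1.0 (fully open); "gripper_force": force on a finger pad.
Only numpy, scipy, OpenCV 4.12 (cv2) and the standard library are available. Lean on these libraries where they do the work, as an engineer would, in place of code of your own. Each camera call takes 0.05 s, during which the arm holds its last target. There are 200 camera calls.

## Working session

There is one attempt and no reset: what is moved stays moved. The work goes in short steps, Python scripts to look and compute and a tool call to move; the robot and the scene stay as the last step left them, time stands still between calls to the robot, and variables do not carry over. Pictures are saved under pics/ and viewed, at most 10 in all, crops included, and the job is handed in when it is done.

Besides the shell and the picture viewer there is one more tool, called as name([rows], argument=value, ...), one row to a line, values as JSON. move_arm: Moves the arm, as the interface text tells. Its arguments: {"type":"object","properties":{"series":{"type":"array"},"force":{"type":"number"}},"required":["series"]}

```bash
mkdir -p pics
cat > h.py <<'E'
from workcell import *
import numpy as np, cv2
def save(n,f):
    r=read_camera(n); cv2.imwrite('pics/'+f+'.png',r['color']); np.savez('pics/'+f+'.npz',**{k:np.array(r[k]) for k in('K','k1','T','color')}); return r
def ray(r,u,v):
    K=r['K'];d=cv2.undistortPoints(np.array([[[u,v]]],float),K,np.array([float(r['k1']),0,0,0]))[0,0]
    T=r['T'];return T[:3,3],T[:3,:3]@np.array([d[0],d[1],1])
def onz(r,u,v,z):
    o,d=ray(r,u,v);return o+d*(z-o[2])/d[2]
def proj(r,p):
    T=r['T'];c=T[:3,:3].T@(np.array(p,float)-T[:3,3]);x=c[:2]/c[2];x=x*(1+float(r['k1'])*(x@x));return r['K'][:2,:2]@x+r['K'][:2,2]
E
python3 - <<'E'
from h import *
for n in('top','side'):
    r=save(n,n+'0');print(n,r['K'].tolist(),r['k1'],np.round(r['T'],3).tolist())
s=get_state();print(s['clock'],np.round(s['ee_rot'],3).tolist(),s['gripper_width'])
E
```

```text
top [[485.4922391275064, 0.0, 322.0717796503595], [0.0, 485.4922391275064, 197.85423884203556], [0.0, 0.0, 1.0]] -0.09454206286992987 [[-0.028, -0.99, 0.137, 355.84], [-1.0, 0.028, -0.003, -127.744], [-0.001, -0.137, -0.991, 1541.55], [0.0, 0.0, 0.0, 1.0]]
side [[457.3947957760329, 0.0, 319.6972601318683], [0.0, 457.3947957760329, 195.09019348901006], [0.0, 0.0, 1.0]] -0.03940909145018514 [[0.86, -0.225, 0.458, -136.519], [-0.51, -0.422, 0.75, -1245.409], [0.025, -0.878, -0.478, 799.787], [0.0, 0.0, 0.0, 1.0]]
0.1 [[0.96, 0.281, -0.0], [0.281, -0.96, 0.001], [0.0, -0.001, -1.0]] 0.9986371233954512
```

View pics/top0.png

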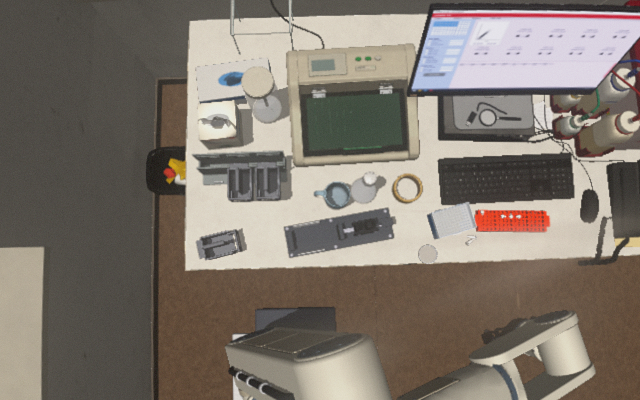

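View pics/side0.png

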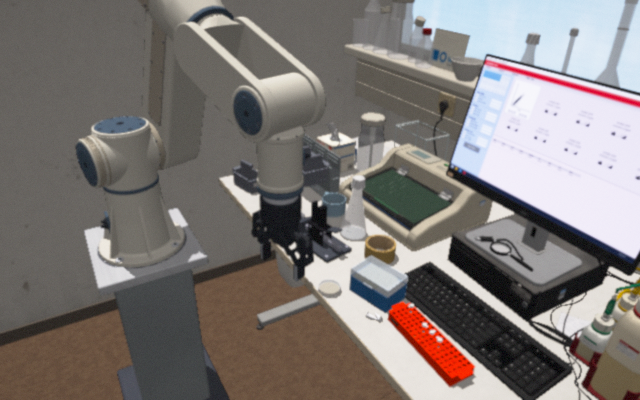

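The top view shows the loose bin at about (220,243), the clamp at (340,230) and the panel at (240,165), with its left place free. The side view is mostly hidden by the arm. I'll zoom in on the top view.

Run:
```python
from h import *
c=cv2.imread('pics/top0.png')
a=cv2.resize(c[140:270,185:285],None,fx=4.4,fy=4.4,interpolation=cv2.INTER_CUBIC)
cv2.imwrite('pics/c1.png',a)
b=cv2.resize(c[195:265,275:405],None,fx=6,fy=6,interpolation=cv2.INTER_CUBIC);cv2.imwrite('pics/c2.png',b)
```

```text
(no output)
```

View pics/c1.png

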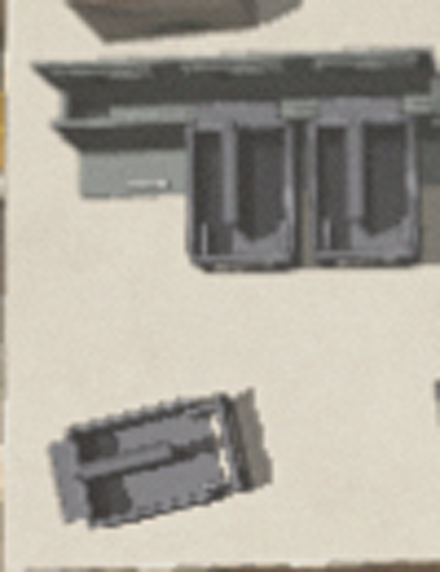

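View pics/c2.png

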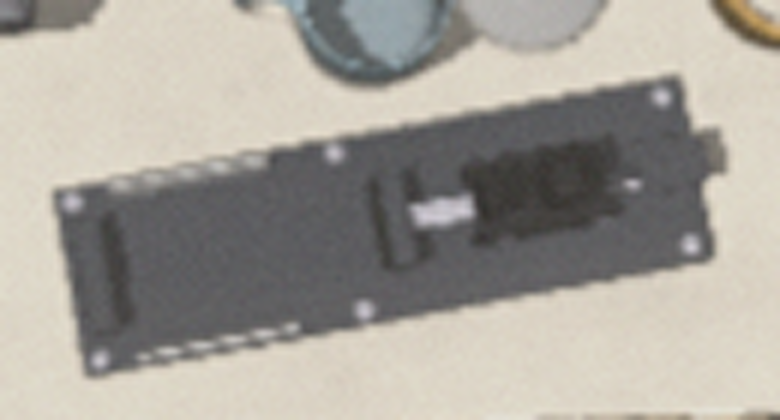

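The clamp bed's corners in the second crop are (57,190), (90,377), (680,78) and (713,258), with the anvil at the left. The loose bin's narrow lip is at its image-left end, and the stand-off front panel is at the right with light showing in the gap. Next I'll measure with masks.

```bash
cat >> h.py <<'E'
def load(f):
    d=np.load('pics/'+f+'.npz');return {k:d[k] for k in d}
def fr(o,yaw):
    c,s=np.cos(yaw),np.sin(yaw)
    return lambda p:np.array([o[0]+c*p[0]-s*p[1],o[1]+s*p[0]+c*p[1],o[2]+p[2]])
E
python3 - <<'E'
from h import *
r=load('top0');img=r['color'];g=img.max(2)
# clamp: min area rect of dark mask
m=((g<135)*255).astype(np.uint8)
def blob(x0,y0,x1,y1):
    k=np.zeros_like(m);k[y0:y1,x0:x1]=m[y0:y1,x0:x1]
    cs,_=cv2.findContours(k,cv2.RETR_EXTERNAL,cv2.CHAIN_APPROX_NONE);return max(cs,key=cv2.contourArea)
c=blob(278,205,402,262)
# opening off the lever: map contour to z=12 plane
k=np.zeros_like(m);cv2.drawContours(k,[c],-1,255,-1);k=cv2.morphologyEx(k,cv2.MORPH_OPEN,np.ones((15,15)))
c=max(cv2.findContours(k,0,1)[0],key=cv2.contourArea)
P=np.array([onz(r,*p[0],12)[:2] for p in c],np.float32)
print('clamp rect',cv2.minAreaRect(P))
crop=[(57,190),(90,377),(680,78),(713,258)]
Q=[onz(r,275+(u+.5)/6-.5,195+(v+.5)/6-.5,12) for u,v in crop];print(np.round(Q,1))
n,f=(Q[0]+Q[1])/2,(Q[2]+Q[3])/2
d=(n-f)[:2];print('len',np.hypot(*d),'yaw',np.arctan2(d[1],d[0]),'width',np.hypot(*(Q[0]-Q[1])[:2]),np.hypot(*(Q[2]-Q[3])[:2]))
c=blob(190,225,250,265)
P=np.array([onz(r,*p[0],58)[:2] for p in c],np.float32);print('bin',cv2.minAreaRect(P))
# white screws in bed corners / panel
s=cv2.resize(img[222:266,188:254],None,fx=12,fy=12,interpolation=cv2.INTER_CUBIC);cv2.imwrite('pics/bin1.png',s)
s=cv2.resize(img[145:210,188:288],None,fx=8,fy=8,interpolation=cv2.INTER_CUBIC);cv2.imwrite('pics/pan1.png',s)
E
```

```text
clamp rect ((457.6846618652344, -184.1363067626953), (97.99287414550781, 339.830810546875), 8.68557071685791)
[[ 480.8  -10.3   12. ]
 [ 382.5  -25.8   12. ]
 [ 530.9 -341.1   12. ]
 [ 435.2 -354.1   12. ]]
len 333.517600380875 yaw 1.7254749371700624 width 99.55336189901784 96.55568780866925
bin ((426.6001281738281, 180.99667358398438), (73.76370239257812, 144.73379516601562), 12.568408966064453)
```

View pics/bin1.png

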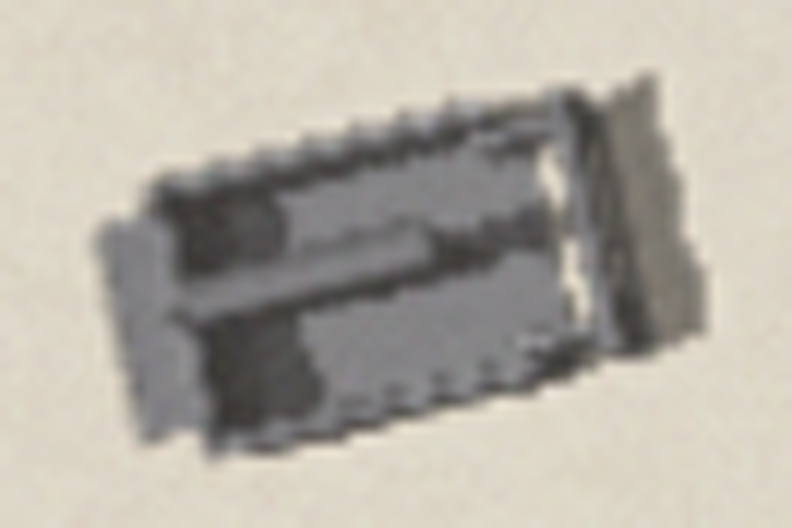

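View pics/pan1.png

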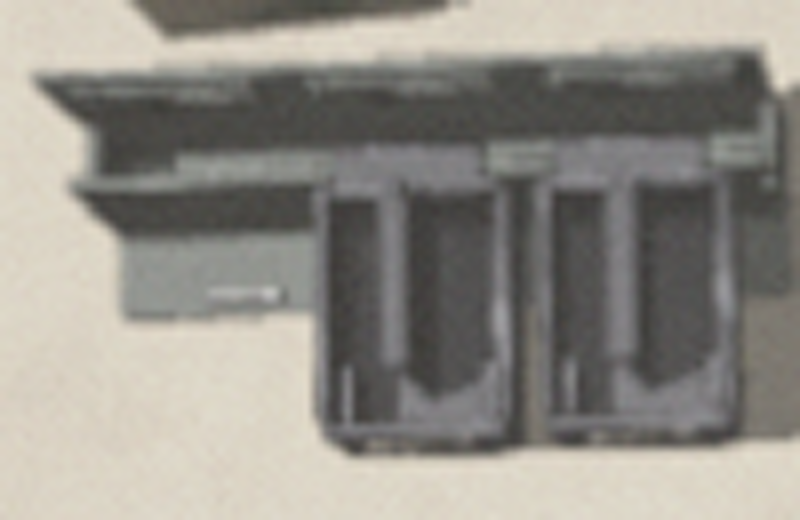

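Bin crop: the bar's top axis runs from (183,300) at the lip end to (425,240), and the lip's outer edge from (100,225) to (148,440). Panel crop: the rail's front edge runs from (72,186) to (775,185), the hung bins' bars are at columns 395 and 622, and the left place is free.

Run:
```python
from h import *
r=load('top0')
def B(u,v,z):return onz(r,188+(u+.5)/12-.5,222+(v+.5)/12-.5,z)
def N(u,v,z):return onz(r,188+(u+.5)/8-.5,145+(v+.5)/8-.5,z)
a,b=B(183,300,98),B(425,240,98);d=a-b
print('bar',a,b,'len',np.hypot(*d[:2]),'yaw',np.arctan2(d[1],d[0]))
l1,l2=B(100,225,38),B(148,440,38);print('lip',l1,l2,(l1+l2)/2,np.hypot(*(l1-l2)[:2]))
yaw=np.arctan2(d[1],d[0]);u=np.array([np.cos(yaw),np.sin(yaw)])
print('origin from bar',(a+b)[:2]/2-u*1,'from lip',((l1+l2)/2)[:2]-65*u)
s1,s2=B(160,185,58),B(212,450,58);print('back corners',s1,s2,((s1+s2)/2)[:2]-45*u,np.hypot(*(s1-s2)[:2]))
e1,e2=N(72,186,110),N(775,186,110);print('rail',e1,e2,(e1+e2)/2,np.hypot(*(e1-e2)[:2]))
t1,t2=N(38,78,145),N(765,50,145);print('back top',t1,t2,(t1+t2)/2, np.arctan2((t1-t2)[0],-(t1-t2)[1]))
for c in(395,622):print('hung bar',N(c,187,148),N(c,365,148))
for p in((0,320),(0,540)):pass
print('hungfronts',N(320,190,110),N(500,190,110),N(548,190,110),N(730,190,110))
f=N(122,320,0),N(315,312,0);print('foot',f)
```

```text
bar [419.54750938 227.01418364  98.        ] [432.96981505 166.32433833  98.        ] len 62.15638031028865 yaw 1.788455001046707
lip [442.10871651 263.56541051  38.        ] [386.33922532 250.8801768   38.        ] [414.22397091 257.22279366  38.        ] 57.193979594004944
origin from bar [426.47460635 195.69285527] from lip [428.26033957 193.75642181]
back corners [450.82210617 242.84544642  58.        ] [383.0339612  229.36267711  58.        ] [426.64551968 192.16580434] 69.11597258974598
rail [656.69556131 244.30687069 110.        ] [648.64896916 -21.96964366 110.        ] [652.67226523 111.16861352 110.        ] 266.3980663229011
back top [690.55739763 248.44020248 145.        ] [692.68120965 -21.69782637 145.        ] [691.61930364 113.37118805 145.        ] -3.1337308642986708
hung bar [644.64752114 114.74843943 148.        ] [578.59216483 114.92111552 148.        ]
hung bar [642.14888791  31.28514761 148.        ] [576.22078852  32.01880221 148.        ]
hungfronts [652.23499719 149.7930225  110.        ] [650.17596755  81.65480605 110.        ] [649.63479434  63.53467151 110.        ] [647.61142501  -5.0226191  110.        ]
foot (array([623.88462791, 251.8618533 ,   0.        ]), array([624.85089246, 173.13019451,   0.        ]))
```

```bash
cat >> h.py <<'E'
def plan(target,psi1,n,p0=None,psi0=None):
    "constant row (x,y,z,turn shares) repeated n times, tool pointing down"
    s=get_state();R=s['ee_rot']
    p0=s['eef_pos'] if p0 is None else p0; psi0=np.arctan2(R[1,0],R[0,0]) if psi0 is None else psi0
    d=np.array(target,float)-np.array(p0);t=(psi1-psi0+np.pi)%(2*np.pi)-np.pi
    M=sum(np.array([[np.cos(a),np.sin(a)],[np.sin(a),-np.cos(a)]]) for a in psi0-0+t/n*np.arange(n))
    sx=np.linalg.solve(M,d[:2])
    # sign of turn about tool z (down): positive turn lowers psi
    return np.round([sx[0]/40,sx[1]/40,-d[2]/n/40,-np.degrees(t)/n/5],3)
def clampf(): return fr((459.3,-194.4,0),1.724)
E
python3 - <<'E'
from h import *
r=load('top0')
print('flask',onz(r,364,190,30),onz(r,371,178,202),'mug',onz(r,335,197,45))
print(clampf()((101,0,0)),clampf()((-69,0,0)),clampf()((-135,0,0)))
for n in(24,32):print(n,plan((427,194,170),1.785,n))
E
```

```text
flask [ 586.70454596 -265.57242466   30.        ] [ 593.91656606 -270.91707736  202.        ] mug [ 564.90772168 -173.00116987   45.        ]
[443.88688898 -94.58298738   0.        ] [ 469.82974911 -262.5918205     0.        ] [ 479.90168304 -327.81877925    0.        ]
24 [ 0.922 -0.245  0.063 -0.716]
32 [ 0.693 -0.179  0.047 -0.537]
```

move_arm([
  [-1, 0.92, -0.245, 0, -0.716],
  [-1, 0.92, -0.245, 0, -0.716],
  [-1, 0.92, -0.245, 0, -0.716],
  [-1, 0.92, -0.245, 0, -0.716],
  [-1, 0.92, -0.245, 0, -0.716],
  [-1, 0.92, -0.245, 0, -0.716],
  [-1, 0.92, -0.245, 0, -0.716],
  [-1, 0.92, -0.245, 0, -0.716],
])

```text
clock: 1.1
eef_pos: [394.0, -390.1, 231.0]
ee_rot: [[0.706, 0.708, -0.0], [0.708, -0.706, 0.0], [0.0, -0.0, -1.0]]
ft_force: [-0.1, -0.3, 0.3]
gripper_width: 1.001
gripper_force: 0.0
```

move_arm([
  [-1, 0.92, -0.245, 0, -0.716],
  [-1, 0.92, -0.245, 0, -0.716],
  [-1, 0.92, -0.245, 0, -0.716],
  [-1, 0.92, -0.245, 0, -0.716],
  [-1, 0.92, -0.245, 0, -0.716],
  [-1, 0.92, -0.245, 0, -0.716],
  [-1, 0.92, -0.245, 0, -0.716],
  [-1, 0.92, -0.245, 0, -0.716],
])

```text
clock: 2.1
eef_pos: [484.5, -102.6, 231.1]
ee_rot: [[0.28, 0.96, -0.0], [0.96, -0.28, 0.0], [0.0, -0.0, -1.0]]
ft_force: [1.5, -0.1, 0.3]
gripper_width: 1.001
gripper_force: 0.0
```

Run:
```python
from h import *
s=get_state();R=s['ee_rot'];print(s['clock'],s['eef_pos'],np.arctan2(R[1,0],R[0,0]),s['ft_force'],s['qpos'])
print(plan((427,194,150),1.785,8))
r=save('side','side1')
img=cv2.resize(r['color'][130:290,215:430],None,fx=3.7,fy=3.7,interpolation=cv2.INTER_CUBIC);cv2.imwrite('pics/s1.png',img)
```

```text
2.1 [ 484.52273452 -102.55411325  231.05767466] 1.2866018064901656 [ 1.54718126 -0.11689927  0.33264236] [-2.11634057e-01  1.50486891e-01  1.90463041e+00  3.87147303e-05
  1.08684778e+00  7.25424421e-02]
[ 0.922 -0.243  0.253 -0.714]
```

View pics/s1.png

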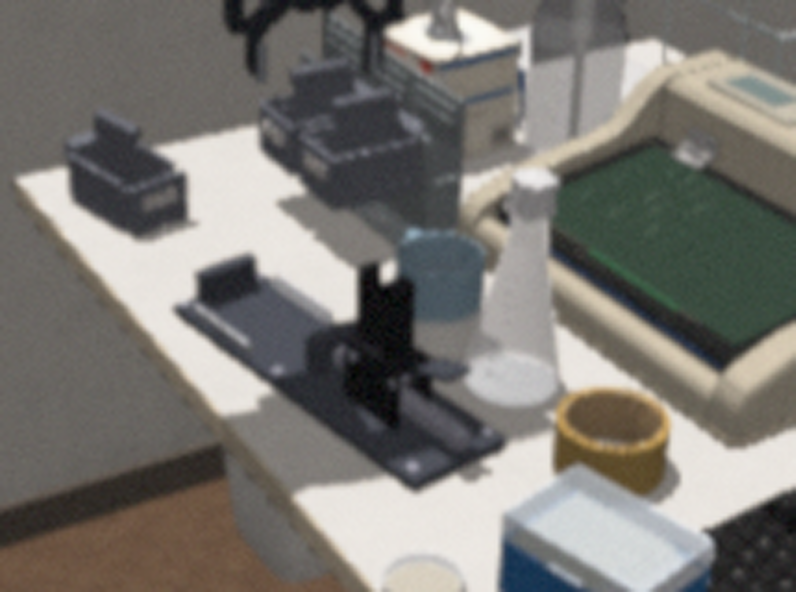

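The side view shows the bin with its label panel facing the clamp, the bed corners at crop (180,308), (415,487) and (503,440), and the bin bar from (100,115) to (138,130). I'll cross-check the estimates against those points while moving on.

Run:
```python
from h import *
r=load('side1')
cr=lambda p:np.round((proj(r,p)-[215,130])*3.7,0)
C=clampf();print('bed',[cr(C(p)) for p in((180,-50,12),(180,50,12),(-158,-50,12),(-158,50,12))],'trig top',cr(C((-39,0,134))),'grip',cr(C((-75,0,135))),'pad',cr(C((-135,0,85))),'anvil',cr(C((156,50,44))))
Bn=fr((427,194,0),1.785);print('bar',cr(Bn((34,0,98))),cr(Bn((-32,0,98))),'front bottom',cr(Bn((-65,35,0))),cr(Bn((-65,-35,0))))
S=lambda u,v:onz(r,u/3.7+215,v/3.7+130,12)[:2]
print('bed from side',S(180,308),S(415,487),S(503,440))
print([C(p)[:2] for p in((180,50,12),(-158,50,12),(-158,-50,12))])
```

```text
bed [array([261., 274.]), array([171., 307.]), array([507., 440.]), array([412., 486.])] trig top [369. 268.] grip [397. 285.] pad [445. 372.] anvil [184. 287.]
bar [ 98. 111.] [137. 132.] front bottom [132. 243.] [189. 222.]
bed from side [388.53592951 -30.35693206] [ 435.40250269 -360.48679282] [ 530.11225424 -341.32875336]
[array([382.41672659, -24.13854732]), array([ 433.99723673, -358.17963906]), array([ 532.8259621, -342.9191331])]
```

move_arm([
  [-1, 0.92, -0.243, 0.25, -0.714],
  [-1, 0.92, -0.243, 0.25, -0.714],
  [-1, 0.92, -0.243, 0.25, -0.714],
  [-1, 0.92, -0.243, 0.25, -0.714],
  [-1, 0.92, -0.243, 0.25, -0.714],
  [-1, 0.92, -0.243, 0.25, -0.714],
  [-1, 0.92, -0.243, 0.25, -0.714],
  [-1, 0.92, -0.243, 0.25, -0.714],
])

```text
clock: 3.15
eef_pos: [427.1, 193.2, 150.8]
ee_rot: [[-0.213, 0.977, -0.0], [0.977, 0.213, -0.0], [-0.0, -0.0, -1.0]]
ft_force: [0.2, 0.3, -0.2]
gripper_width: 1.003
gripper_force: 0.0
```

Run:
```python
from h import *
s=get_state();R=s['ee_rot'];print(s['clock'],s['eef_pos'],np.arctan2(R[1,0],R[0,0]),s['ft_force'])
print(plan((427,194,73),1.785,3))
```

```text
3.15 [427.07974857 193.22164623 150.84840052] 1.7849528658533542 [ 0.20587953  0.29466418 -0.15522637]
[ 0.006  0.001  0.649 -0.   ]
```

move_arm([
  [-1, 0, 0, 0.65, 0],
  [-1, 0, 0, 0.65, 0],
  [-1, 0, 0, 0.64, 0],
  [1, 0, 0, 0, 0],
  [1, 0, 0, 0, 0],
  [1, 0, 0, 0, 0],
  [1, 0, 0, 0, 0],
  [1, 0, 0, 0, 0],
], force=50)

```text
clock: 4.15
eef_pos: [427.6, 192.1, 74.2]
ee_rot: [[-0.211, 0.978, 0.0], [0.978, 0.211, 0.0], [0.0, 0.0, -1.0]]
ft_force: [-2.1, -1.1, 5.9]
gripper_width: 0.127
gripper_force: 53.6
```

move_arm([
  [1, 0, 0, 0, 0],
  [1, 0, 0, 0, 0],
  [1, 0, 0, -0.5, 0],
  [1, 0, 0, -0.7, 0],
  [1, 0, 0, -0.7, 0],
  [1, 0, 0, -0.6, 0],
])

```text
clock: 4.9
eef_pos: [427.4, 192.0, 174.5]
ee_rot: [[-0.211, 0.978, -0.0], [0.978, 0.211, -0.0], [-0.0, -0.0, -1.0]]
ft_force: [0.9, 0.7, -3.7]
gripper_width: 0.132
gripper_force: 52.4
```

Run:
```python
from h import *
s=get_state();R=s['ee_rot'];print(s['clock'],s['eef_pos'],np.arctan2(R[1,0],R[0,0]),s['ft_force'],s['ft_torque'],s['gripper_width'])
C=clampf()
for n in(8,):print(plan((*C((101,0,0))[:2],s['eef_pos'][2]),1.724,n))
r=save('side','side2')
cv2.imwrite('pics/s2.png',cv2.resize(r['color'][130:290,215:375],None,fx=3.7,fy=3.7,interpolation=cv2.INTER_CUBIC))
```

```text
4.9 [427.4301239  192.02773643 174.48101377] 1.783010352268397 [ 0.8943642   0.71951112 -3.71002297] [-0.00740172 -0.00367494 -0.03082772] 0.13163662312619606
[-0.89  -0.115 -0.     0.085]
```

move_arm([
  [1, -0.9, -0.115, 0, 0.085],
  [1, -0.9, -0.115, 0, 0.085],
  [1, -0.9, -0.115, 0, 0.085],
  [1, -0.9, -0.115, 0, 0.085],
  [1, -0.9, -0.115, 0, 0.085],
  [1, -0.9, -0.115, 0, 0.085],
  [1, -0.9, -0.115, 0, 0.085],
  [1, -0.9, -0.115, 0, 0.085],
])

```text
clock: 5.95
eef_pos: [444.4, -98.8, 173.0]
ee_rot: [[-0.152, 0.988, -0.001], [0.988, 0.152, 0.0], [0.0, -0.001, -1.0]]
ft_force: [-0.2, 0.9, -3.4]
gripper_width: 0.127
gripper_force: 52.3
```

move_arm([
  [1, 0, 0, 0.4, 0],
  [1, 0, 0, 0.4, 0],
  [1, 0, 0, 0, 0],
])

```text
clock: 6.32
eef_pos: [443.4, -97.5, 140.2]
ee_rot: [[-0.152, 0.988, -0.003], [0.988, 0.152, 0.001], [0.001, -0.003, -1.0]]
ft_force: [0.4, -0.6, -2.8]
gripper_width: 0.127
gripper_force: 52.3
```

Run:
```python
from h import *
s=get_state();R=s['ee_rot'];print(s['clock'],s['eef_pos'],np.arctan2(R[1,0],R[0,0]),s['ft_force'],s['gripper_width'])
C=clampf();print(plan((*C((99,0,0))[:2],s['eef_pos'][2]),1.724,2))
r=save('side','side3')
c=cv2.resize(r['color'][165:265,235:345],None,fx=6,fy=6,interpolation=cv2.INTER_CUBIC);cv2.imwrite('pics/s3.png',c)
```

```text
6.325 [443.40878441 -97.47669407 140.16268966] 1.7233265564817848 [ 0.37438413 -0.5780013  -2.83584545] 0.12718095301389912
[ 0.01   0.011 -0.    -0.004]
```

View pics/s3.png

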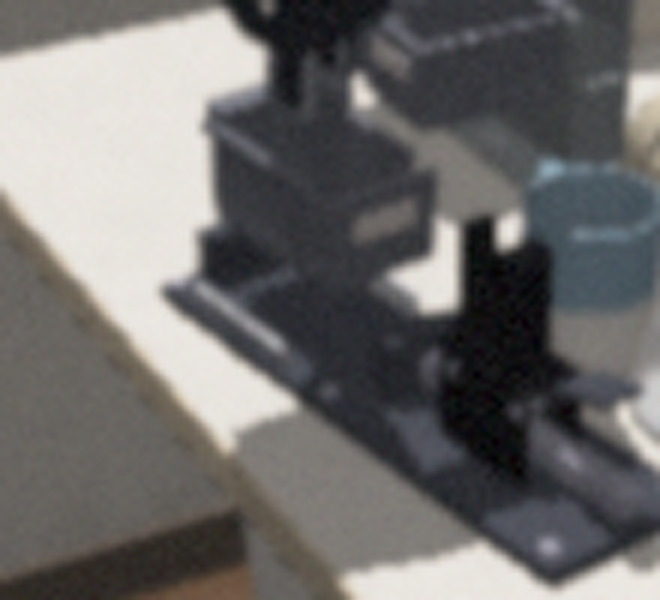

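The bin hangs over the bed, square to it, with its lip over the anvil at (215,240). I'll lower it now.

move_arm([
  [1, 0.01, 0.01, 0.4, 0],
  [1, 0.01, 0.01, 0.4, 0],
  [1, 0, 0, 0.3, 0],
  [1, 0, 0, 0.1, 0],
  [1, 0, 0, 0.05, 0],
  [1, 0, 0, 0.05, 0],
  [1, 0, 0, 0, 0],
])

```text
clock: 7.25
eef_pos: [445.6, -96.8, 89.9]
ee_rot: [[-0.152, 0.988, 0.0], [0.988, 0.152, -0.0], [-0.0, 0.0, -1.0]]
ft_force: [-1.2, 0.2, -3.5]
gripper_width: 0.129
gripper_force: 52.3
```

move_arm([
  [1, 0, 0, 0.05, 0],
  [1, 0, 0, 0.04, 0],
  [1, 0, 0, 0.03, 0],
  [1, 0, 0, 0, 0],
])

```text
clock: 7.75
eef_pos: [445.3, -96.5, 86.0]
ee_rot: [[-0.152, 0.988, -0.0], [0.988, 0.152, 0.0], [0.0, -0.0, -1.0]]
ft_force: [-7.7, 3.7, 19.6]
gripper_width: 0.126
gripper_force: 55.5
```

move_arm([
  [-0.2, 0, 0, 0, 0],
  [-0.2, 0, 0, 0, 0],
  [-0.2, 0, 0, 0, 0],
  [-0.2, 0, 0, -0.5, 0],
  [-0.4, 0, 0, -0.8, 0],
  [-1, 0, 0, -0.8, 0],
])

```text
clock: 8.5
eef_pos: [445.2, -96.7, 169.5]
ee_rot: [[-0.152, 0.988, -0.001], [0.988, 0.152, 0.0], [0.0, -0.001, -1.0]]
ft_force: [0.7, 0.1, -1.1]
gripper_width: 0.895
gripper_force: 0.0
```

Run:
```python
from h import *
s=get_state();R=s['ee_rot'];print(s['clock'],s['eef_pos'],s['ft_force'],s['gripper_width'])
C=clampf();print(plan((*C((-69,0,0))[:2],180),1.724-np.pi/2,20))
```

```text
8.5 [445.24433127 -96.6909006  169.5365841 ] [ 0.68171203  0.0961899  -1.08130709] 0.8952485846093828
[-0.172  0.157 -0.013  0.9  ]
```

move_arm([
  [-1, -0.172, 0.157, -0.013, 0.9],
  [-1, -0.172, 0.157, -0.013, 0.9],
  [-1, -0.172, 0.157, -0.013, 0.9],
  [-1, -0.172, 0.157, -0.013, 0.9],
  [-1, -0.172, 0.157, -0.013, 0.9],
  [-1, -0.172, 0.157, -0.013, 0.9],
  [-1, -0.172, 0.157, -0.013, 0.9],
  [-1, -0.172, 0.157, -0.013, 0.9],
])

```text
clock: 9.5
eef_pos: [488.0, -156.8, 172.9]
ee_rot: [[0.46, 0.888, -0.0], [0.888, -0.46, 0.0], [-0.0, -0.0, -1.0]]
ft_force: [0.2, 0.4, -0.2]
gripper_width: 0.999
gripper_force: 0.0
```

move_arm([
  [-1, -0.172, 0.157, -0.013, 0.9],
  [-1, -0.172, 0.157, -0.013, 0.9],
  [-1, -0.172, 0.157, -0.013, 0.9],
  [-1, -0.172, 0.157, -0.013, 0.9],
  [-1, -0.172, 0.157, -0.013, 0.9],
  [-1, -0.172, 0.157, -0.013, 0.9],
  [-1, -0.172, 0.157, -0.013, 0.9],
  [-1, -0.172, 0.157, -0.013, 0.9],
])

```text
clock: 10.5
eef_pos: [487.1, -230.1, 177.0]
ee_rot: [[0.894, 0.448, -0.0], [0.448, -0.894, 0.0], [-0.0, -0.0, -1.0]]
ft_force: [0.8, 0.2, -0.3]
gripper_width: 1.0
gripper_force: 0.0
```

move_arm([
  [-1, -0.172, 0.157, -0.013, 0.9],
  [-1, -0.172, 0.157, -0.013, 0.9],
  [-1, -0.172, 0.157, -0.013, 0.9],
  [-1, -0.172, 0.157, -0.013, 0.9],
  [-1, 0, 0, 0, 0],
])

```text
clock: 11.12
eef_pos: [469.7, -263.0, 179.1]
ee_rot: [[0.988, 0.152, -0.0], [0.152, -0.988, 0.0], [-0.0, -0.0, -1.0]]
ft_force: [0.5, 0.0, 0.1]
gripper_width: 0.998
gripper_force: 0.0
```

Run:
```python
from h import *
s=get_state();R=s['ee_rot'];print(s['clock'],s['eef_pos'],np.arctan2(R[1,0],R[0,0]),s['qpos'])
C=clampf();print(plan((*C((-69,0,0))[:2],99),1.724-np.pi/2,4))
r=save('top','top2');r=save('side','side4')
c=cv2.resize(r['color'][165:265,235:345],None,fx=6,fy=6,interpolation=cv2.INTER_CUBIC);cv2.imwrite('pics/s4.png',c)
```

```text
11.125 [ 469.69288357 -263.04245938  179.11869729] 0.15256324264838572 [-5.13256376e-01  2.77976404e-01  1.86929134e+00 -7.81895459e-05
  9.94591753e-01  9.05019332e-01]
[ 0.001 -0.003  0.501 -0.002]
```

View pics/s4.png

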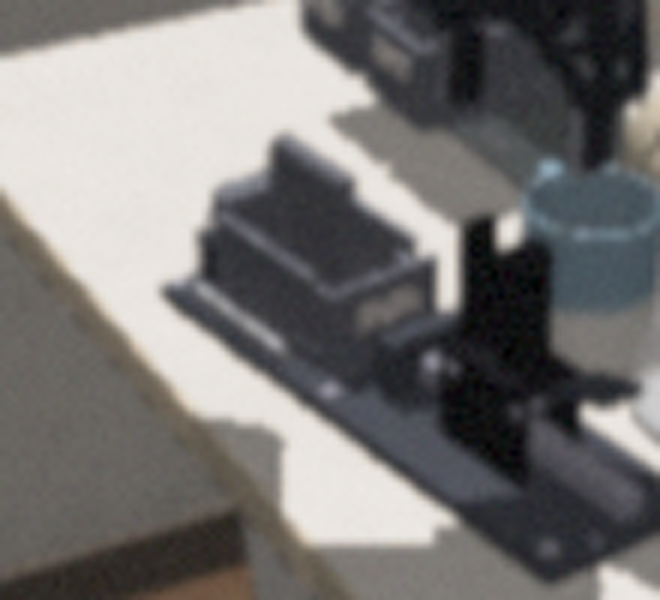

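Picture: the bin sits upright between the guides with its lip over the anvil (210,245), and the jaw is at (410,350), short of the front panel. I'll go down onto the grip and squeeze once.

move_arm([
  [-1, 0, 0, 0.5, 0],
  [-1, 0, 0, 0.5, 0],
  [-1, 0, 0, 0.5, 0],
  [-1, 0, 0, 0.6, 0],
  [-1, 0, 0, 0, 0],
], force=40)

```text
clock: 11.85
eef_pos: [469.0, -261.7, 93.8]
ee_rot: [[0.988, 0.154, -0.003], [0.154, -0.988, 0.002], [-0.003, -0.002, -1.0]]
ft_force: [-0.1, 0.3, -0.3]
gripper_width: 1.001
gripper_force: 0.0
```

move_arm([
  [1, 0, 0, 0, 0],
  [1, 0, 0, 0, 0],
  [1, 0, 0, 0, 0],
  [1, 0, 0, 0, 0],
  [1, 0, 0, 0, 0],
])

```text
clock: 12.48
eef_pos: [469.5, -259.6, 97.0]
ee_rot: [[0.989, 0.151, -0.001], [0.151, -0.988, 0.005], [-0.0, -0.005, -1.0]]
ft_force: [-2.8, 17.7, 18.0]
gripper_width: 0.422
gripper_force: 41.0
```

move_arm([
  [1, 0, 0, 0, 0],
  [1, 0, 0, 0, 0],
])

```text
clock: 12.72
eef_pos: [469.5, -259.6, 97.0]
ee_rot: [[0.989, 0.151, -0.001], [0.151, -0.989, 0.005], [-0.0, -0.005, -1.0]]
ft_force: [-3.5, 17.0, 17.5]
gripper_width: 0.423
gripper_force: 41.0
```

move_arm([
  [-1, 0, 0, 0, 0],
  [-1, 0, 0, 0, 0],
  [-1, 0, -0.06, -0.06, 0],
  [-1, 0, 0, 0, 0],
  [-1, 0, 0, 0, 0],
], force=50)

```text
clock: 13.35
eef_pos: [469.9, -260.6, 98.1]
ee_rot: [[0.988, 0.152, 0.001], [0.152, -0.988, -0.001], [0.001, 0.001, -1.0]]
ft_force: [0.3, 1.2, -0.8]
gripper_width: 1.001
gripper_force: 0.0
```

Run:
```python
from h import *
s=get_state();print(s['clock'],s['eef_pos'],s['gripper_width'])
a=load('side4');r=save('side','side5');t=save('top','top3')
C=clampf()
d=cv2.absdiff(a['color'],r['color']).max(2)
x0,y0=235,200
print('pad proj rest', proj(r,C((11,-15,48))),proj(r,C((23,-15,48))))
x,y=np.int32(proj(r,C((11,-20,45))))
print(x,y);print(d[y-6:y+14,x-25:x+15])
```

```text
13.35 [ 469.94356696 -260.64984115   98.0974887 ] 1.0007706114075137
pad proj rest [307.79663736 218.62166417] [305.44935753 217.03512718]
309 218
[[  1   6   7   2   3   0   3   3   5   4   6   3   5   2   3  10   2   2
    2   4   6   5   3   3   2   2   2   1   7   4   5  12   6   6   7   9
    7  10  10  13]
 [  4   4   3   7   3   4   1   2   2   3   2   1   4   1   3   2   4   2
    3   3   3   3   7   3   4   1   1   7   1   1   4   4  12   7  17  20
    8   5  13   5]
 [  2   3   3   5   3   3   2   2   3   7   1   3   3   2   2   4   2   1
    2   3   3   1   5  18  20  10   3   1   6   6  10   5  17   7  15  12
    7   9   6  12]
 [  4   3   5   2   5   2   1   3   4  10   3   3   1   2   5   5   2   3
   12  10  10   6  14  26  50  22  11  15   5   3   3  11   5   5   6   6
   18   9   8   3]
 [  6   7   3   7   2   1   4   1   2   3   2   2   2   2   6   9   9  12
    4   4   5  13  23  22  62  22  36  38  18  16   3  11   6   6  10   9
    6  12   1   7]
 [  2   2   3   5   4   2   4   4   3   2   3   2   6   3   7  16  15  10
   17  20  15  12   3  22  45  12  80  67  3
[... 1687 characters left out ...]
  13  21  14
   14   7  13   5]
 [  2   6   2   3   1   2  13  10   4   7   9   3  13   6   3   2   4   4
    7  15   8   8   5   2   4   3   5  15   4   9  12   3   3  15   6  12
   14  14   2   8]
 [  2   2   6   6  16  16  24  19  10   1   5   6  14  19  10   5  10   8
    9  15   8   6   9   5   2   5  15   5   6   5  18   7  10   7   8  11
   10  15  15   3]
 [  5   3   8  16  21  17  29  23  10   1   1   7  12  11  10   7  12  14
   11  11   9   8   3   3   2  10   4   7   9  12   9   6   9   5   4  10
    6   7   4   6]
 [  1   4   9  19  26  24  30  22  20  17  21   7  11   7   2  15   8  12
   20  21  27  15  14   9   3   8   6  12   2  12   6   2   3   9   4   9
    7   4   5   5]]
```

move_arm([
  [1, 0, 0, 0, 0],
  [1, 0, 0, 0, 0],
  [1, 0, 0, 0, 0],
  [1, 0, 0, 0, 0],
  [1, 0, 0, 0, 0],
  [1, 0, 0, 0, 0],
])

```text
clock: 14.2
eef_pos: [468.9, -259.8, 98.4]
ee_rot: [[0.988, 0.152, -0.001], [0.152, -0.988, 0.001], [-0.001, -0.002, -1.0]]
ft_force: [-5.2, 2.2, 15.0]
gripper_width: 0.415
gripper_force: 51.8
```

move_arm([
  [-1, 0, 0, 0, 0],
  [-1, 0, 0, 0, 0],
  [-1, 0, 0, 0, 0],
  [-1, 0, 0, 0, 0],
  [-1, 0, 0, 0, 0],
])

```text
clock: 14.82
eef_pos: [469.8, -260.5, 97.8]
ee_rot: [[0.988, 0.152, 0.0], [0.152, -0.988, -0.0], [0.0, 0.0, -1.0]]
ft_force: [-0.4, -0.7, 0.6]
gripper_width: 0.999
gripper_force: 0.0
```

move_arm([
  [1, 0, 0, 0, 0],
  [1, 0, 0, 0, 0],
  [1, 0, 0, 0, 0],
  [1, 0, 0, 0, 0],
  [1, 0, 0, 0, 0],
  [1, 0, 0, 0, 0],
])

```text
clock: 15.58
eef_pos: [469.0, -259.9, 98.6]
ee_rot: [[0.988, 0.152, -0.001], [0.152, -0.988, 0.001], [-0.001, -0.001, -1.0]]
ft_force: [-6.2, 1.7, 15.5]
gripper_width: 0.417
gripper_force: 51.8
```

move_arm([
  [-1, 0, 0, 0, 0],
  [-1, 0, 0, 0, 0],
  [-1, 0, 0, 0, 0],
  [-1, 0, 0, 0, 0],
  [-1, 0, 0, 0, 0],
])

```text
clock: 16.2
eef_pos: [469.8, -260.6, 97.8]
ee_rot: [[0.988, 0.152, 0.0], [0.152, -0.988, -0.0], [0.0, 0.0, -1.0]]
ft_force: [-0.8, 0.5, -0.8]
gripper_width: 1.001
gripper_force: 0.0
```

move_arm([
  [1, 0, 0, 0, 0],
  [1, 0, 0, 0, 0],
  [1, 0, 0, 0, 0],
  [1, 0, 0, 0, 0],
  [1, 0, 0, 0, 0],
  [1, 0, 0, 0, 0],
  [1, 0, 0, 0, 0],
])

```text
clock: 17.08
eef_pos: [468.6, -258.1, 98.3]
ee_rot: [[0.989, 0.151, -0.002], [0.151, -0.989, 0.004], [-0.002, -0.005, -1.0]]
ft_force: [-4.5, 10.2, 17.9]
gripper_width: 0.46
gripper_force: 50.3
```

move_arm([
  [-1, 0, 0, 0, 0],
  [-1, 0, 0, 0, 0],
  [-1, 0, 0, 0, 0],
  [-1, 0, 0, 0, 0],
  [-1, 0, 0, 0, 0],
])

```text
clock: 17.7
eef_pos: [469.7, -260.5, 97.7]
ee_rot: [[0.988, 0.152, 0.0], [0.152, -0.988, -0.0], [0.0, 0.0, -1.0]]
ft_force: [0.7, -0.6, -0.4]
gripper_width: 1.0
gripper_force: 0.0
```

move_arm([
  [1, 0, 0, 0, 0],
  [1, 0, 0, 0, 0],
  [1, 0, 0, 0, 0],
  [1, 0, 0, 0, 0],
  [1, 0, 0, 0, 0],
  [1, 0, 0, 0, 0],
  [1, 0, 0, 0, 0],
])

```text
clock: 18.58
eef_pos: [468.1, -256.1, 98.1]
ee_rot: [[0.989, 0.15, -0.004], [0.15, -0.989, 0.008], [-0.002, -0.008, -1.0]]
ft_force: [-3.1, 19.9, 21.5]
gripper_width: 0.501
gripper_force: 50.0
```

move_arm([
  [-1, 0, 0, 0, 0],
  [-1, 0, 0, 0, 0],
  [-1, 0, 0, 0, 0],
  [-1, 0, 0, 0, 0],
  [-1, 0, 0, 0, 0],
], force=75)

```text
clock: 19.2
eef_pos: [469.7, -260.6, 97.7]
ee_rot: [[0.988, 0.152, 0.0], [0.152, -0.988, -0.0], [0.0, 0.0, -1.0]]
ft_force: [0.1, -0.2, 0.1]
gripper_width: 0.998
gripper_force: 0.0
```

move_arm([
  [1, 0, 0, 0, 0],
  [1, 0, 0, 0, 0],
  [1, 0, 0, 0, 0],
  [1, 0, 0, 0, 0],
  [1, 0, 0, 0, 0],
  [1, 0, 0, 0, 0],
  [1, 0, 0, 0, 0],
])

```text
clock: 20.08
eef_pos: [468.2, -256.7, 98.4]
ee_rot: [[0.989, 0.15, -0.003], [0.15, -0.989, 0.007], [-0.002, -0.008, -1.0]]
ft_force: [-3.4, 16.2, 22.5]
gripper_width: 0.492
gripper_force: 75.6
```

move_arm([
  [-1, 0, 0, 0, 0],
  [-1, 0, 0, 0, 0],
  [-1, 0, 0, 0, 0],
  [-1, 0, 0, 0, 0],
  [-1, 0, 0, 0, 0],
])

```text
clock: 20.7
eef_pos: [469.7, -260.6, 97.7]
ee_rot: [[0.988, 0.152, 0.0], [0.152, -0.988, -0.0], [0.0, 0.0, -1.0]]
ft_force: [-0.7, -0.2, -0.4]
gripper_width: 0.999
gripper_force: 0.0
```

Run:
```python
from h import *
s=get_state();print(s['clock'],s['eef_pos'],s['gripper_width'])
r=save('side','side6');t=save('top','top4');a=load('side5')
C=clampf();print([np.round(proj(r,C(p))) for p in((11,25,50),(60,25,50),(111,0,110),(60,-35,66),(60,35,66))],[np.round(proj(t,C(p))) for p in((11,0,50),(60,0,66),(111,0,110))])
A=cv2.resize(a['color'][180:245,255:330],None,fx=5,fy=5,interpolation=cv2.INTER_CUBIC)
B=cv2.resize(r['color'][180:245,255:330],None,fx=5,fy=5,interpolation=cv2.INTER_CUBIC)
D=cv2.resize(t['color'][200:255,280:355],None,fx=5,fy=5,interpolation=cv2.INTER_CUBIC)
D2=cv2.resize(load('top2')['color'][200:255,280:355],None,fx=5,fy=5,interpolation=cv2.INTER_CUBIC)
np.save('pics/comb.npy',0)
top=np.hstack([A,B]);bot=np.hstack([D2,D]);cv2.imwrite('pics/comb.png',np.vstack([top,bot])[:600])
```

```text
20.7 [ 469.68581989 -260.5620724    97.72588929] 0.9992786971169126
[array([298., 222.]), array([288., 216.]), array([285., 191.]), array([303., 206.]), array([286., 212.])] [array([340., 231.]), array([324., 234.]), array([307., 236.])]
```

Run:
```python
from h import *
C=clampf();s=get_state();p=s['eef_pos'];print(plan((*C((-135,0,0))[:2],p[2]),1.724-np.pi/2,2))
t=load('top4');
```

```text
[-0.001  0.851 -0.    -0.003]
```

move_arm([
  [-1, 0, 0, -0.5, 0],
  [-1, 0, 0, -0.6, 0],
  [-1, 0, 0, -0.4, 0],
  [0, 0, 0, 0, 0],
])

```text
clock: 21.3
eef_pos: [470.3, -260.8, 158.7]
ee_rot: [[0.988, 0.152, 0.002], [0.152, -0.988, -0.001], [0.002, 0.001, -1.0]]
ft_force: [0.2, -0.6, 0.6]
gripper_width: 0.815
gripper_force: 0.0
```

move_arm([
  [1, 0, 0.57, 0, 0],
  [1, 0, 0.57, 0, 0],
  [1, 0, 0.56, 0, 0],
  [1, 0, 0, 0.5, 0],
  [1, 0, 0, 0.6, 0],
  [1, 0, 0, 0.5, 0],
  [1, 0, 0, 0, 0],
])

```text
clock: 22.18
eef_pos: [478.9, -328.0, 91.9]
ee_rot: [[0.988, 0.151, -0.003], [0.151, -0.988, 0.002], [-0.003, -0.002, -1.0]]
ft_force: [0.1, 0.4, 0.8]
gripper_width: 0.004
gripper_force: 0.0
```

move_arm([
  [1, 0, 0, 0.2, 0],
  [1, 0, 0, 0.18, 0],
  [1, 0, 0, 0.1, 0],
  [1, 0, 0, 0, 0],
  [1, 0, 0, 0, 0],
  [1, 0, 0, 0, 0],
  [1, 0, 0, 0, 0],
  [1, 0, 0, 0, 0],
])

```text
clock: 23.18
eef_pos: [480.1, -327.6, 74.6]
ee_rot: [[0.988, 0.152, 0.0], [0.152, -0.988, -0.0], [0.0, 0.0, -1.0]]
ft_force: [0.5, -0.6, 1.7]
gripper_width: -0.001
gripper_force: 0.8
```

Run:
```python
from h import *
s=get_state();print(s['clock'],s['eef_pos'],s['ft_force'],s['gripper_width'])
r=save('side','side7');t=save('top','top5')
a,b=load('side6'),load('side5')
for n,q in(('now-vs-pumped',a),('now-vs-1pump',b)):
    d=cv2.absdiff(r['color'],q['color']).max(2)[212:240,285:315];print(n,(d>35).sum(),np.argwhere(d>35).mean(0)+[212,285] if (d>35).any() else 0)
```

```text
23.175 [ 480.09929212 -327.60784186   74.58417965] [ 0.50440333 -0.58786803  1.70323887] -0.0012212115683921144
now-vs-pumped 162 [227.63580247 302.16666667]
now-vs-1pump 190 [224.73684211 302.00526316]
```

move_arm([
  [1, 0, 0, 0.03, 0],
  [1, 0, 0, 0, 0],
  [1, 0, 0, 0, 0],
  [1, 0, 0, 0, 0],
])

```text
clock: 23.78
eef_pos: [480.2, -327.6, 74.2]
ee_rot: [[0.988, 0.152, 0.0], [0.152, -0.988, -0.0], [0.0, 0.0, -1.0]]
ft_force: [-2.9, 0.5, 13.0]
gripper_width: 0.003
gripper_force: 6.2
```

Run:
```python
from h import *
s=get_state();print(s['clock'],s['eef_pos'],s['ft_force'])
r=save('side','side8');z=load('side4');p=load('side6')
for n,q in(('vs start',z),('vs pumped',p),('vs last',load('side7'))):
    d=cv2.absdiff(r['color'],q['color']).max(2)[205:232,296:312];print(n,(d>35).sum(),(d>60).sum())
print('jaw rest->pumped',(cv2.absdiff(z['color'],p['color']).max(2)[205:232,296:312]>35).sum())
A=[load(n)['color'][178:240,255:325] for n in('side4','side6','side8')]
T=[load(n)['color'][205:260,280:350] for n in('top2','top4','top5')]
f=lambda L:np.hstack([cv2.resize(x,(264,int(x.shape[0]*264/70)),interpolation=cv2.INTER_CUBIC) for x in L])
cv2.imwrite('pics/comb.png',np.vstack([f(A),f(T)]))
```

```text
23.775 [ 480.17018422 -327.64462908   74.23534519] [-2.87659649  0.54248978 12.97685877]
vs start 117 53
vs pumped 102 57
vs last 0 0
jaw rest->pumped 194
```

View pics/comb.png

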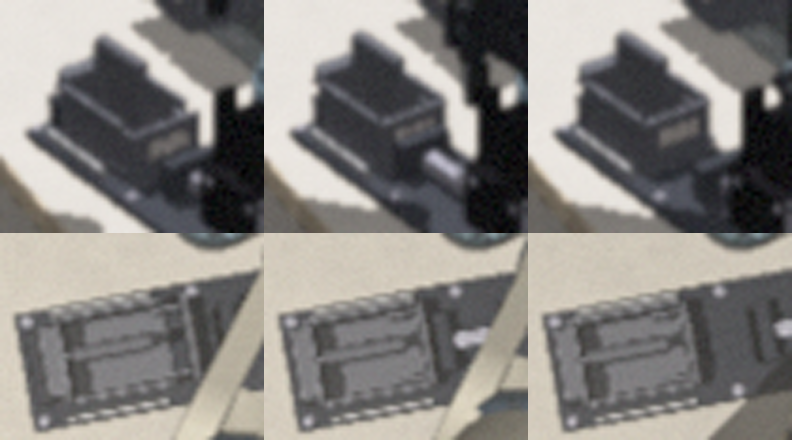

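The composite shows the front panel closed against the body after pumping. The bin is against the anvil, and the jaw is back near its rest place at about (755,335) with no change from the previous frame. Next I'll go back to the bin's bar and measure the rail from pixel profiles.

move_arm([
  [1, 0, 0, -0.6, 0],
  [1, 0, 0, -0.9, 0],
  [1, 0, 0, -0.9, 0],
  [1, 0, 0, 0, 0],
])

```text
clock: 24.32
eef_pos: [481.1, -328.2, 171.8]
ee_rot: [[0.988, 0.152, 0.003], [0.152, -0.988, -0.002], [0.003, 0.003, -1.0]]
ft_force: [0.1, -0.5, -0.1]
gripper_width: 0.0
gripper_force: 0.0
```

Run:
```python
from h import *
s=get_state();print(s['clock'],s['eef_pos'])
C=clampf();print(plan((*C((110,0,0))[:2],s['eef_pos'][2]),1.724,20), plan((*C((110,0,0))[:2],s['eef_pos'][2]),1.724,24))
r=load('top0');g=np.mean([cv2.cvtColor(load(n)['color'],6).astype(float) for n in('top0','top5')],0)
for c in(204,212,220,249,282):print(c,g[150:186,c].astype(int))
print('pred rows rail x653 / 656 at z110 y230,200:',[proj(r,(x,y,110)).round(1) for x in(653,656,661) for y in(230,200,-15)])
print('fronts',[g[190:206,c].astype(int) for c in(238,266)])
for x in(556,560,564):print(x,proj(r,(x,115,106)).round(1),proj(r,(x,31,106)).round(1))
```

```text
24.325 [ 481.13622825 -328.22270195  171.77368063]
[ 0.23  -0.251 -0.    -0.9  ] [ 0.193 -0.208 -0.    -0.75 ]
204 [207 206 209 190 132  96 112  77  68  67  71  70  68  64  69  73  86 122
 118  74  70  71  69  68  89 125 142 145 147 145 144 142 143 141 134 177]
212 [202 204 192 170 135 104 115  96  71  69  72  71  70  75 112 142 140 128
 102  72  69  72  69  72 102 132 143 146 143 140 141 142 143 145 139 182]
220 [203 205 189 147 100  71  69  72  69  69  70  72  71  80 122 143 145 120
  80  69  70  71  68  73 119 142 146 143 144 143 146 164 136 127 157 189]
249 [207 185 142  99  83  85  79  74  74  75  72  72  91 124 131 132 115 105
  97  74  80  82  81  84  90  93  95  98  98  97  96  96 104 110 113 111]
282 [177 132  90  72  69  67  70  74  81  84  85 100 125 112 120 101  73  70
  68  67  68  71  83  91  90  91  89  90  89  86  86  88 106 115 118 118]
pred rows rail x653 / 656 at z110 y230,200: [array([201.2, 168.9]), array([211.1, 168.6]), array([282.1, 166.5]), array([201.2, 167.9]), array([211.1, 167.6]), array([282.1, 165.5]), array([201.3, 166.3]), array([211.1, 166. ]), array([282.1, 163.9])]
fronts [array([ 88,  86, 106, 121, 126, 128, 126, 114, 124, 104, 104, 114, 182,
       207, 210, 208]), array([ 92, 107, 122, 130, 126, 125, 117, 125, 102, 103, 105, 177, 208,
       208, 210, 208])]
556 [239.4 199.8] [267.4 199. ]
560 [239.4 198.5] [267.3 197.7]
564 [239.4 197.1] [267.3 196.4]
```

move_arm([
  [0, 0.23, -0.25, 0, -0.9],
  [0, 0.23, -0.25, 0, -0.9],
  [0, 0.23, -0.25, 0, -0.9],
  [0, 0.23, -0.25, 0, -0.9],
  [0, 0.23, -0.25, 0, -0.9],
  [0, 0.23, -0.25, 0, -0.9],
  [0, 0.23, -0.25, 0, -0.9],
  [0, 0.23, -0.25, 0, -0.9],
])

```text
clock: 25.32
eef_pos: [512.3, -224.9, 167.8]
ee_rot: [[0.708, 0.706, -0.002], [0.706, -0.708, 0.001], [-0.001, -0.002, -1.0]]
ft_force: [0.2, -0.2, -0.3]
gripper_width: 0.5
gripper_force: 0.0
```

move_arm([
  [0, 0.23, -0.25, 0, -0.9],
  [0, 0.23, -0.25, 0, -0.9],
  [0, 0.23, -0.25, 0, -0.9],
  [0, 0.23, -0.25, 0, -0.9],
  [0, 0.23, -0.25, 0, -0.9],
  [0, 0.23, -0.25, 0, -0.9],
  [0, 0.23, -0.25, 0, -0.9],
  [0, 0.23, -0.25, 0, -0.9],
])

```text
clock: 26.32
eef_pos: [479.1, -123.4, 168.0]
ee_rot: [[0.158, 0.987, -0.002], [0.987, -0.158, 0.001], [0.0, -0.002, -1.0]]
ft_force: [0.3, -0.4, 0.4]
gripper_width: 0.501
gripper_force: 0.0
```

move_arm([
  [0, 0.23, -0.25, 0, -0.9],
  [0, 0.23, -0.25, 0, -0.9],
  [0, 0.23, -0.25, 0, -0.9],
  [0, 0.23, -0.25, 0, -0.9],
  [0, 0, 0, 0, 0],
])

```text
clock: 26.95
eef_pos: [440.7, -85.2, 168.3]
ee_rot: [[-0.152, 0.988, -0.002], [0.988, 0.152, 0.001], [0.001, -0.002, -1.0]]
ft_force: [0.1, -0.5, 0.2]
gripper_width: 0.503
gripper_force: 0.0
```

Run:
```python
from h import *
s=get_state();R=s['ee_rot'];print(s['clock'],s['eef_pos'],np.arctan2(R[1,0],R[0,0]),s['gripper_width'])
C=clampf();print(plan((*C((110,0,0))[:2],85),1.724,4))
```

```text
26.95 [440.68720682 -85.17049925 168.2905138 ] 1.7236777335304883 0.5028101382722996
[-0.005  0.011  0.521 -0.001]
```

move_arm([
  [0, 0, 0.02, 0.5, 0],
  [0, 0, 0.02, 0.55, 0],
  [0, 0, 0, 0.55, 0],
  [0, 0, 0, 0.46, 0],
  [1, 0, 0, 0, 0],
  [1, 0, 0, 0, 0],
  [1, 0, 0, 0, 0],
  [1, 0, 0, 0, 0],
], force=50)

```text
clock: 27.95
eef_pos: [444.0, -85.6, 87.3]
ee_rot: [[-0.152, 0.988, 0.001], [0.988, 0.152, -0.0], [-0.0, 0.001, -1.0]]
ft_force: [0.0, -0.5, -2.8]
gripper_width: 0.128
gripper_force: 50.0
```

move_arm([
  [1, 0, 0, 0, 0],
  [1, 0, 0, 0, 0],
])

```text
clock: 28.2
eef_pos: [443.8, -85.6, 87.0]
ee_rot: [[-0.152, 0.988, 0.0], [0.988, 0.152, -0.0], [-0.0, 0.0, -1.0]]
ft_force: [0.1, -1.1, -2.8]
gripper_width: 0.133
gripper_force: 50.0
```

move_arm([
  [1, 0, 0, -0.4, 0],
  [1, 0, 0, -0.8, 0],
  [1, 0, 0, -0.9, 0],
  [1, 0, 0, -0.9, 0],
  [1, 0, 0, -0.6, 0],
  [1, 0, 0, 0, 0],
])

```text
clock: 28.95
eef_pos: [444.7, -85.6, 232.3]
ee_rot: [[-0.152, 0.988, 0.003], [0.988, 0.152, -0.001], [-0.001, 0.003, -1.0]]
ft_force: [1.1, -0.2, -4.5]
gripper_width: 0.132
gripper_force: 50.0
```

Run:
```python
from h import *
s=get_state();R=s['ee_rot'];print(s['clock'],s['eef_pos'],s['ft_force'],s['gripper_width'])
print(plan((490,198,s['eef_pos'][2]),0.01,24))
```

```text
28.95 [444.69957019 -85.64975408 232.2971422 ] [ 1.07137434 -0.20524983 -4.47971282] 0.13207844485646164
[ 0.296 -0.166 -0.     0.818]
```

move_arm([
  [1, 0.296, -0.166, 0, 0.82],
  [1, 0.296, -0.166, 0, 0.82],
  [1, 0.296, -0.166, 0, 0.82],
  [1, 0.296, -0.166, 0, 0.82],
  [1, 0.296, -0.166, 0, 0.82],
  [1, 0.296, -0.166, 0, 0.82],
  [1, 0.296, -0.166, 0, 0.82],
  [1, 0.296, -0.166, 0, 0.82],
])

```text
clock: 29.95
eef_pos: [399.5, 13.0, 229.3]
ee_rot: [[0.41, 0.912, -0.002], [0.912, -0.41, -0.0], [-0.001, -0.002, -1.0]]
ft_force: [0.2, 0.2, -4.2]
gripper_width: 0.129
gripper_force: 50.0
```

move_arm([
  [1, 0.296, -0.166, 0, 0.82],
  [1, 0.296, -0.166, 0, 0.82],
  [1, 0.296, -0.166, 0, 0.82],
  [1, 0.296, -0.166, 0, 0.82],
  [1, 0.296, -0.166, 0, 0.82],
  [1, 0.296, -0.166, 0, 0.82],
  [1, 0.296, -0.166, 0, 0.82],
  [1, 0.296, -0.166, 0, 0.82],
])

```text
clock: 30.95
eef_pos: [416.7, 118.6, 229.2]
ee_rot: [[0.838, 0.545, -0.002], [0.545, -0.838, -0.001], [-0.002, -0.001, -1.0]]
ft_force: [-0.4, -1.1, -4.1]
gripper_width: 0.124
gripper_force: 50.0
```

move_arm([
  [1, 0.296, -0.166, 0, 0.82],
  [1, 0.296, -0.166, 0, 0.82],
  [1, 0.296, -0.166, 0, 0.82],
  [1, 0.296, -0.166, 0, 0.82],
  [1, 0.296, -0.166, 0, 0.82],
  [1, 0.296, -0.166, 0, 0.82],
  [1, 0.296, -0.166, 0, 0.82],
  [1, 0.296, -0.166, 0, 0.82],
])

```text
clock: 31.95
eef_pos: [488.5, 198.1, 228.8]
ee_rot: [[1.0, 0.004, -0.003], [0.004, -1.0, -0.001], [-0.003, 0.001, -1.0]]
ft_force: [0.0, -0.4, -3.9]
gripper_width: 0.127
gripper_force: 50.0
```

Run:
```python
from h import *
s=get_state();R=s['ee_rot'];print(s['clock'],s['eef_pos'],np.arctan2(R[1,0],R[0,0]),s['qpos'],s['gripper_width'])
print(plan((530,198,170),0.01,4))
```

```text
31.95 [488.53076043 198.12699726 228.84763556] 0.004028958707208275 [3.82396726e-01 2.05101899e-01 1.84205274e+00 7.86463940e-05
 1.09727549e+00 1.94912682e+00] 0.12700701144922943
[ 0.259  0.002  0.368 -0.017]
```

move_arm([
  [1, 0, 0, 0.55, 0],
  [1, 0, 0, 0.6, 0],
  [1, 0, 0, 0.57, 0],
  [1, 0.6, 0, 0, 0],
  [1, 0.8, 0, 0, 0],
  [1, 0.7, 0, 0, 0],
  [1, 0.5, 0, 0, 0],
  [1, 0, 0, 0, 0],
])

```text
clock: 32.95
eef_pos: [593.3, 198.4, 160.0]
ee_rot: [[1.0, 0.006, -0.002], [0.006, -1.0, -0.001], [-0.002, 0.001, -1.0]]
ft_force: [0.2, -0.0, -3.6]
gripper_width: 0.124
gripper_force: 50.0
```

Run:
```python
from h import *
s=get_state();R=s['ee_rot'];p=s['eef_pos'];psi=np.arctan2(R[1,0],R[0,0]);print(s['clock'],p,psi,s['ft_force'])
print(plan((601.5,198,160),0.01,2))
t=save('top','top6');sd=save('side','side9')
# gap between held bin's right wall and hung_a's left wall along a row, profile at rows of the bins
g=cv2.cvtColor(t['color'],6).astype(int)
B=fr((p[0]+1.4,p[1],p[2]-75),psi)
print('pred held walls',proj(t,B((-40,-35,56))).round(1),proj(t,B((-40,35,56))).round(1),'front',proj(t,B((-51,0,54))).round(1),'bar',proj(t,B((-32,0,98))).round(1))
for r in(190,193,196,199,202):print(r,g[r,188:250])
```

```text
32.95 [593.27733591 198.41969407 159.96191424] 0.005567947346088748 [ 0.17843734 -0.04094562 -3.62488914]
[ 0.103  0.006 -0.    -0.025]
pred held walls [221. 199.] [197.3 199.8] front [209.3 203.2] bar [205.7 194.7]
190 [197 178 182 190 184 181 182 183 184 184 176 126  87  82  83  84  83  85
  83  87  84  87  63  59  61  81  77  77  71  75  76  72  74  71  60  60
  76 116 113  88  77  61  58  63  71  77  74  75  69  69  67  59  56  61
  63  76  73  71  75  79  78  86]
193 [204 200 186 176 179 182 181 182 185 184 187 162 109  83  82  87  86  84
  84  83  81  85  76  60  61  81  77  77  77  81  79  93 119  83  59  62
  76 116 114  96 106  66  72 106  65  58  75  76  80  83  97  74  63  62
  62  75  76  74  73  78  73  85]
196 [198 197 192 188 181 183 183 184 183 188 189 189 139  89  83  85  84  86
  87  83  87  86  86  67  57  73  74  77  80  95 109 106 124  94  59  59
  79 114 114  92 104  68  73 119  69  58  69  75  76  88 122 120 104  76
  76  72  77  74  77  75  73  75]
199 [185 179 182 181 185 192 191 193 197 196 199 203 191 132  88  79  86  84
  86  85  87  84  85  97 115 121 125 122 125 123 112 104 112  89  61  56
  79 115 116 116 104 100  99  96  98  90  80  74  74  69  65  74  74  77
  75  72  75  74  79  71  63  63]
202 [181 176 177 173 168 183 199 200 200 203 203 203 207 191 130  86  82  86
  84  86  84  84  83  88 103 115 110 111 107 100 100  99  93  61  59  57
  82 115 115 114 115 116 115 104 101 101 104 104 104 102  99 105 114 132
 177 179 180 179 178 183 180 186]
```

move_arm([
  [1, 0.2, 0.01, 0, -0.03],
  [1, 0, 0, 0.2, 0],
  [1, 0, 0, 0.2, 0],
  [1, 0, 0, 0.1, 0],
  [1, 0, 0, 0, 0],
])

```text
clock: 33.67
eef_pos: [600.7, 198.3, 141.5]
ee_rot: [[1.0, 0.009, -0.001], [0.009, -1.0, -0.0], [-0.001, 0.0, -1.0]]
ft_force: [0.5, -0.5, -2.7]
gripper_width: 0.13
gripper_force: 50.0
```

move_arm([
  [1, 0, 0, 0.1, 0],
  [1, 0.03, 0, 0.1, 0],
  [1, 0.03, 0, 0.05, 0],
  [1, 0, 0, 0, 0],
])

```text
clock: 34.17
eef_pos: [603.6, 198.4, 131.9]
ee_rot: [[1.0, 0.009, -0.0], [0.009, -1.0, -0.0], [-0.0, 0.0, -1.0]]
ft_force: [1.4, 0.5, -3.7]
gripper_width: 0.13
gripper_force: 50.0
```

move_arm([
  [1, 0.03, 0, 0.06, 0],
  [1, 0.03, 0, 0.06, 0],
  [1, 0, 0, 0, 0],
])

```text
clock: 34.55
eef_pos: [606.0, 198.5, 127.1]
ee_rot: [[1.0, 0.009, -0.0], [0.009, -1.0, -0.0], [-0.0, 0.0, -1.0]]
ft_force: [-0.3, 0.5, -3.2]
gripper_width: 0.13
gripper_force: 50.1
```

move_arm([
  [1, 0, 0, 0.04, 0],
  [1, 0, 0, 0.04, 0],
  [1, 0, 0, 0, 0],
])

```text
clock: 34.92
eef_pos: [605.7, 198.6, 125.4]
ee_rot: [[1.0, 0.009, -0.0], [0.009, -1.0, 0.0], [-0.0, -0.0, -1.0]]
ft_force: [-6.0, -0.4, 9.3]
gripper_width: 0.126
gripper_force: 52.0
```

move_arm([
  [0.5, 0, 0, 0, 0],
  [0.2, 0, 0, 0, 0],
  [0, 0, 0, 0, 0],
  [0, 0, 0, 0, 0],
  [0, 0, 0, -0.2, 0],
  [0, 0, 0, -0.5, 0],
  [0, 0, 0, -0.8, 0],
  [0, 0, 0, -0.9, 0],
])

```text
clock: 35.92
eef_pos: [606.0, 198.5, 222.3]
ee_rot: [[1.0, 0.009, 0.001], [0.009, -1.0, 0.0], [0.001, -0.0, -1.0]]
ft_force: [-0.2, 0.3, 0.2]
gripper_width: 0.501
gripper_force: 0.0
```

move_arm([
  [0, 0, 0, -0.9, 0],
  [0, -0.8, 0, -0.3, 0],
  [0, -0.9, 0, 0, 0],
  [0, -0.9, 0, 0, 0],
  [0, -0.9, 0, 0, 0],
  [0, -0.9, 0, 0, 0],
  [0, 0, 0, 0, 0],
])

```text
clock: 36.8
eef_pos: [428.4, 196.9, 269.6]
ee_rot: [[1.0, 0.01, 0.001], [0.01, -1.0, 0.001], [0.001, -0.001, -1.0]]
ft_force: [0.2, 0.0, -0.3]
gripper_width: 0.499
gripper_force: 0.0
```

Run:
```python
from h import *
s=get_state();print(s['clock'],s['eef_pos'],s['ft_force'])
t=save('top','top7');sd=save('side','side10')
for nm,r in(('top',t),('side',sd)):
    g=cv2.cvtColor(r['color'],6).astype(np.float32)
    for lab,z in(('bar',148),):
        for n,(x,y) in(('held',(608,199)),('A',(608,115)),('B',(608,31))):
            e=[proj(r,(x+dx,y,z)).round(1) for dx in(-32,34)];print(nm,n,e)
g=cv2.cvtColor(t['color'],6).astype(int)
for r in(172,180,186,192,196,200,202,204):print(r,g[r,190:288])
```

```text
36.8 [428.35452644 196.88625066 269.63559655] [ 0.15984144  0.04046194 -0.30650955]
top held [array([208.3, 191.9]), array([208.5, 169.7])]
top A [array([236.9, 191.1]), array([236.9, 168.8])]
top B [array([265.7, 190.3]), array([265.4, 168. ])]
side held [array([282.6, 142.6]), array([298.1, 139.6])]
side A [array([293. , 150.3]), array([308.8, 147.1])]
side B [array([304.2, 158.7]), array([320.5, 155.2])]
172 [210 209 210 209 208 207 207 206 199 163 127  85  59  61  59  55  65  91
 109 103  72  63  60  63  57  67  63  60  60  59  58  69 127 107  65  63
  67  93 101  65  61  62  66  63  71  97 118 117  98  68  60  58  62  66
  65  66  62  68  62  82 105  88  64  66  82 104  99  63  61  67  67  65
  70  89 115 122 111  87  68  62  68  76  69  71  72  70  66  88 102  89
  77  78  81  82  79  87  94 106]
180 [209 208 209 209 210 209 209 209 209 191 140  86  61  56  71  69  72 106
 126 119  89  64  58  65  58  60  71  76  78  77  75  81 108 133  72  62
  69 100 110  65  61  64  72  76  79  97 122 120  96  64  64  60  60  77
  77  77  78  78  79  91 122  99  61  71  92 105 105  66  67  7
[... 1834 characters left out ...]
 185 188 188 182 184 179 179 182 178 180 180
 181 185 187 193 205 185 177 180 181 181 180 181 180 184 180 179 180 179
 183 181 180 182 183 184 189 197 199 209 206 206 210 208 205 210 208 209
 212 209 208 209 209 208 210 208 208 211 210 212 208 213 211 190 149 117
 119 113 116 115 118 115 119 136]
204 [205 206 205 206 207 209 206 208 208 204 208 211 210 209 206 208 209 211
 211 212 211 211 208 210 207 208 208 207 207 209 209 207 210 209 210 212
 213 211 212 212 211 208 208 212 210 211 209 207 208 210 208 211 210 211
 209 208 211 211 209 210 208 209 210 207 210 206 209 208 210 207 208 205
 207 208 211 207 211 213 208 208 211 210 209 200 174 158 161 146 118 113
 117 116 117 116 116 116 114 116]
```

The bar columns (208, 236, 265) and the front edges (row ~201) match across all three bins. The loose bin hangs like its neighbours and the robot is clear, so I'll hand in.

```bash
python3 -c "
from workcell import *
print(finish_job())"
```

```text
the job is handed in; nothing more can be done
None
```

The job is handed in after about 37 s of the 72 s allowed: the bin's front panel is pressed home, the jaw is released fully back, and the bin hangs in the free left place, let go; in the last top view it lines up with its neighbours.

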